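# Shim the rocking power supply

### The job

The bench power supply rocks because its foot at the front left corner, as seen from the robot, is too short. Push the wooden wedge along the bench, thin end first and without ever lifting it, under that foot until it is tight and the supply stands level and no longer rocks. Then press down with the fingertips on top of the supply, right above that foot, to check that it stands firm, and draw clear; leave the other things on the bench where they are.

Things in the scene. Friction and masses are not known exactly. Their poses are not given: they have to be found in the camera images.
- power_supply: Grey bench power supply, 3 kg, case 200 (x) x 240 (y) mm, underside 32 mm and top 130 mm up. Origin: on the bench under its middle; x from the front panel (facing the robot) to the back, y to the left. Feet 28 mm across, centred at x +-80, y +-100 mm. It never slides; it only rocks about the diagonal through its front right and back left feet, leaning on the short foot. This frame does not rock.
- rock (a joint): How far the supply leans over onto its short foot, in rad: about 0.078 at the start (short foot down at the bench), 0 when it stands level, where it stops because the foot at the opposite corner is down on the bench.
- short_foot (a point): Lowest point of the short front left foot (supply's x -80, y +100 mm): rubber, 28 mm across, ending in a dome of 14 mm radius, nearly on the bench at the start and 10 mm above it when level. 20 mm in from the front and left sides of the case. The wedge comes in from the supply's left side, in its -y direction.
- press_point (a point): The point on top of the case right above the short foot, 130 mm above the bench when level. Presses within 30 mm of it count.
- wedge: Loose wooden wedge lying flat, 130 (x) x 50 (y) mm, 24 mm high at the thick end, 2 mm at the thin end, 110 g. Origin: middle of the underside; x points to the thin end, roughly at the short foot. When tight, its thick end is about 83 mm from the foot's centre. Pushing takes about 1 N when free, more as it lifts the foot; once level, force climbs steeply (stop at 14 to 20 N). It stays put.
- wedge_thick_end (a point): The centre of the wedge's upright thick end face (50 mm wide, 24 mm high), 12 mm above the bench: push here, along the wedge.
- wedge_thin_end (a point): The middle of the wedge's thin edge, on the bench.
- screwdriver: Bystander: a slim black-handled screwdriver lying on the bench. Origin: under its middle.
- fan: Bystander: an 80 mm square, 25 mm thick black cooling fan lying flat. Origin: under its middle.
- lamp_holder: Bystander: a white ceramic lamp holder, 56 mm across, 43 mm high. Origin: under its middle.
- breaker: Bystander: a white circuit breaker block, 70 x 36 mm, 60 mm high. Origin: under its middle.
- screw_jar: Bystander: a small clear jar with a grey cap, 48 mm across, 50 mm high. Origin: under its middle.
- terminal_strip: Bystander: a grey terminal strip, 100 x 24 mm, 18 mm high. Origin: under its middle.
- flat_packer: Bystander: a flat plain wooden strip, 90 x 30 x 8 mm, not a wedge. Origin: under its middle.
There are look-alikes about, which are no part of the job. Of the things that look like the wedge, the middle-sized one is meant.

How it is judged:
On the way, in this order (a step that is already met when the one before it is completed fails the run):
1. the wedge is tight under the short foot and the supply stands level (value of joint rock below 0.015 rad and horizontal distance between short_foot and wedge below 0.055 m and contact force between wedge and power_supply above 0.8 N), for 0.2 s.
2. the supply is pressed from above, right over the shimmed foot, and stays level (all of step 1 and contact force between the fingers and power_supply above 2 N and horizontal distance between the grasp point and press_point below 0.04 m and height (world z) of the grasp point above 0.125 m), for 0.1 s.
At the end, for the whole second after the job is handed in: Wedge flat under the short foot (its middle within 55 mm of the foot's centre, seen from above), bearing over 0.8 N; supply level within 0.015 rad; all at rest. Once level, it was pressed from above with over 2 N for 0.1 s within 40 mm of the point over that foot, and stayed level (all of step 1 and velocity of joint rock below 0.02 rad/s and linear speed of wedge below 0.01 m/s and height (world z) of wedge below 0.01 m); the robot touches nothing.
It fails at once if the wedge is lifted off the bench by more than 15 mm (height (world z) of wedge above 0.015 m).
It fails at once if another thing on the bench is moved by more than 30 mm (distance of any of screwdriver, fan, lamp_holder, breaker, screw_jar, terminal_strip, flat_packer from where it was at the start of the episode above 0.03 m).
It also fails if it takes over 64 s, if anything falls off the work surface, if the arm or the gripper's body presses on something with over 40 N, if the wrist force passes 120 N, or if a joint passes its speed limit or range.

### The arm

A 6-joint arm with a two-finger parallel gripper is mounted at the origin on the work surface. World frame = base frame: x ahead of the robot, y to its left, z up, the work surface at z = 0. Lengths are in m, angles in rad, forces in N, time in s.
With the tool pointing down it reaches from about 0.35 to 0.775 m from the base axis. Payload 5.5 kg.
Tool frame: the origin (TCP) lies at the very end of the fingers, on their centre line; the grasp point (between the pads) lies 19 mm behind it; y points along the fingers, z is the direction in which the jaws open and shut, and the axes are right-handed (so a half turn about y gives the same grasp; the last joint's range is limited). The gripper opens to 85 mm and grips with 20 to 120 N. Pads are 22 mm wide; open, the fingers measure 114 mm over their backs; the gripper's body (76 mm by 85 mm) begins 54 mm behind the grasp point. The pads swing forward as they close: fully open they stand 13 mm farther back than shut.
Start: joints at [-1.256, 0.313, 0.046, 1.304, 0, 1.431], TCP at [0.253, -0.517, 0.231] pointing down, gripper open.
Joint ranges: [-2.76, 2.76], [-0.86, 1.69], [-1.03, 1.26], [-2.2, 2.34], [-1.47, 1.5], [-3.14, 3.14]. Speed limits (rad/s): [2.57, 2.57, 3.14, 3.14, 3.14, 3.14].

### API

Orientations are given as a unit quaternion [w, x, y, z].
In Python, from workcell import env gives the robot as it stands.
- The arm moves only by the shell command python3 -m inch 'ROWS' [OPENING] [FORCE]. ROWS is JSON, a list that holds one entry, the list of rows, each a list of 4 numbers: the shift along the tool's x, y, z in mm, then the turn about the tool's y in degrees. In form: [[[tx, ty, tz, spin], ...]]. A call has 1 to 10 rows; each row is the pose to reach, as a shift and turn from the pose commanded when the call began, along the tool's axes at that moment; what a row does not reach only later rows make up. A row lasts 1/10 s, in which the tool goes at most 50 mm and 8.59 degrees, less where a joint would pass 70% of its speed; a pose out of reach is approached as far as the arm can. A call with a gripper value outside its range is refused whole. OPENING is the finger opening in mm, from 0 to 85.4, set as the call begins (- or left out, the last holds). The fingers move at their own pace and stop on an object; FORCE is the grip in N (left out, the last holds). Time passes only in rows, so rows that repeat a pose let the fingers close. It gives the time, the measured TCP pose, the force and the opening at its end, in the units of the state.
- env.get_state(): the state, without advancing time (a new reading comes with each control period).
- env.read_camera(name): name is "scene" or "top" or "wrist"; returns the picture (480x640x3 uint8, blue, green, red); there is no depth.
- env.camera_model(name): a dict with "fx", "fy", "cx", "cy" (pixels), "R" (3x3) and "t" (3): a world point X has camera coordinates R X + t; the wrist camera has in their place "mount" (4x4, takes a point from camera to tool coordinates, whose origin is the TCP and whose axes are the tool frame's). Camera axes: x right, y down, z forward; pixel columns grow to the right and rows downward; lengths in m; the calibration is good to about 2 mm. The wrist camera is an equidistant fisheye: a pixel r from the principal point sees the ray r / f radians off the axis. A picture is of the moment at which its call begins: read the wrist's pose just before it. camera_model takes no time and is no camera call.
- env.hand_in(): hands the job in, once; it reports no verdict.
The state is a dict: "clock": time; "joint_pos": joint angles; "qvel": joint speeds; "tau": joint torques, N m; "tcp_pos": TCP position; "orientation": TCP orientation; "wrist_force": force on the tool from outside, world axes, zero at the start; "ft_torque": the same for the moment, N m; "finger_gap": finger opening in m.
Only numpy, scipy, OpenCV 4.12 (cv2) and the standard library are available. Lean on these libraries where they do the work, as an engineer would, in place of code of your own. Each camera call takes 0.05 s, during which the arm holds its last target.

## Working session

There is one attempt and no reset: what is moved stays moved. The work goes in short steps, Python scripts to look and compute and a shell command to move; the robot and the scene stay as the last step left them, time stands still between calls to the robot, and variables do not carry over. Pictures are saved under pics/ and viewed, and the job is handed in when it is done.

```bash
mkdir -p pics; ls; python3 - <<'E'
from workcell import env
import cv2
print(env.get_state())
for n in("scene","top"):
    cv2.imwrite(f"pics/{n}0.png",env.read_camera(n)); print(n,env.camera_model(n))
print(env.camera_model("wrist"))
E
```

```text
pics
{'clock': 0.0, 'joint_pos': array([-1.25561462e+00,  3.13992366e-01,  4.50013590e-02,  1.30358872e+00,
        2.76996699e-05,  1.43120435e+00]), 'qvel': array([-0.00102982,  0.00088392,  0.00130156,  0.00019153, -0.00046971,
        0.00193835]), 'tau': array([-7.11296543e-04, -4.80628252e+01,  2.98531562e+01,  1.96856959e-02,
       -1.07660874e-04, -4.21638106e-06]), 'tcp_pos': array([ 0.25242235, -0.51608156,  0.23042258]), 'orientation': array([ 0.15935918, -0.15945024,  0.6895337 , -0.68827578]), 'wrist_force': array([-0.24094182, -0.14793862,  0.07717485]), 'ft_torque': array([-0.0132258 ,  0.03253032, -0.02989414]), 'finger_gap': 0.08552071937840039}
scene {'fx': 474.6050750229999, 'fy': 474.6050750229999, 'cx': 319.7084051211643, 'cy': 235.25113036253595, 'R': array([[ 0.73342757,  0.67966228,  0.01196606],
       [ 0.51647999, -0.54571884, -0.6598783 ],
       [-0.44196428,  0.49015317, -0.75127721]]), 't': array([-0.42816437, -0.23043067,  1.19985623])}
top {'fx': 600.4657355162802, 'fy': 600.4657355162802, 'cx': 317.48355783569036, 'cy': 241.51805429836276, 'R': array([[-0.0238855 , -0.99960907,  0.01453268],
       [-0.99345057,  0.02210855, -0.11210345],
       [ 0.11173833, -0.01711515, -0.99359027]]), 't': array([-0.01809045,  0.60256345,  1.47867979])}
{'fx': 371.64829954431775, 'fy': 371.64829954431775, 'cx': 323.3673768687705, 'cy': 240.77045939112577, 'mount': array([[ 1.05784132e-04,  9.58410250e-01,  2.85394079e-01,
        -7.23219094e-02],
       [-3.65247381e-04, -2.85394025e-01,  9.58410203e-01,
        -1.42819236e-01],
       [ 9.99999928e-01, -2.05624031e-04,  3.19866675e-04,
         8.37993639e-05],
       [ 0.00000000e+00,  0.00000000e+00,  0.00000000e+00,
         1.00000000e+00]])}
```

View pics/scene0.png

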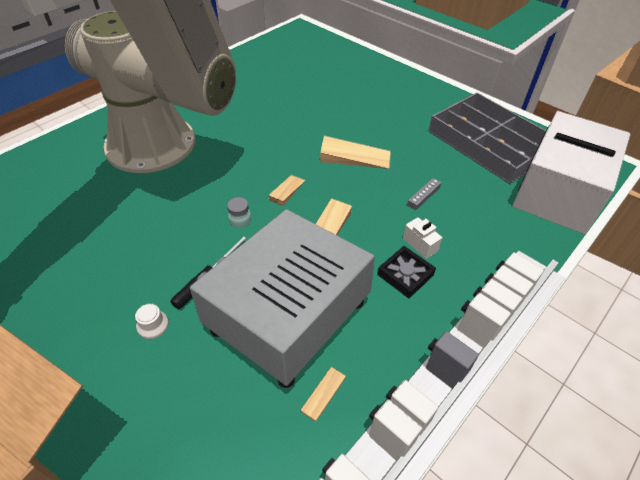

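View pics/top0.png

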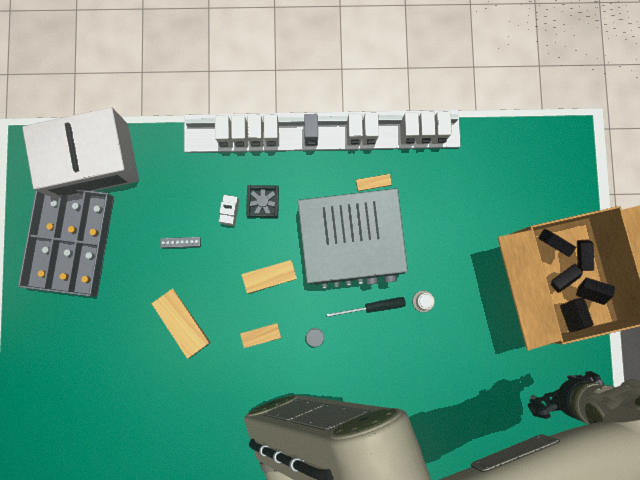

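The top view shows wedge-like wooden pieces at (180,323), the largest, at (269,277), middle-sized, at (261,335), small, and a strip at (374,182), which is probably the packer. The (269,277) piece fits: it is middle-sized and lies left of the supply's front left corner (305,282), aimed at it. I'll check it enlarged and with measurements.

```bash
cat > h.py <<'E'
import numpy as np,cv2
from workcell import env
def ray(n,uv,z):
    m=env.camera_model(n);R,t=np.array(m["R"]),np.array(m["t"])
    d=R.T@np.array([(uv[0]-m["cx"])/m["fx"],(uv[1]-m["cy"])/m["fy"],1]);c=-R.T@t
    return c+d*(z-c[2])/d[2]
def proj(n,X):
    m=env.camera_model(n);p=np.array(m["R"])@np.array(X)+m["t"]
    return np.array([m["fx"]*p[0]/p[2]+m["cx"],m["fy"]*p[1]/p[2]+m["cy"]])
E
python3 - <<'E'
import cv2
a=cv2.imread("pics/top0.png")[170:350,220:420]
b=cv2.imread("pics/scene0.png")[130:310,250:450]
cv2.imwrite("pics/c_top.png",cv2.resize(a,None,fx=4,fy=4,interpolation=2)[:600])
cv2.imwrite("pics/c_top.png",cv2.resize(a,(660,594),interpolation=2))
cv2.imwrite("pics/c_scene.png",cv2.resize(b,(660,594),interpolation=2))
E
```

```text
(no output)
```

View pics/c_top.png

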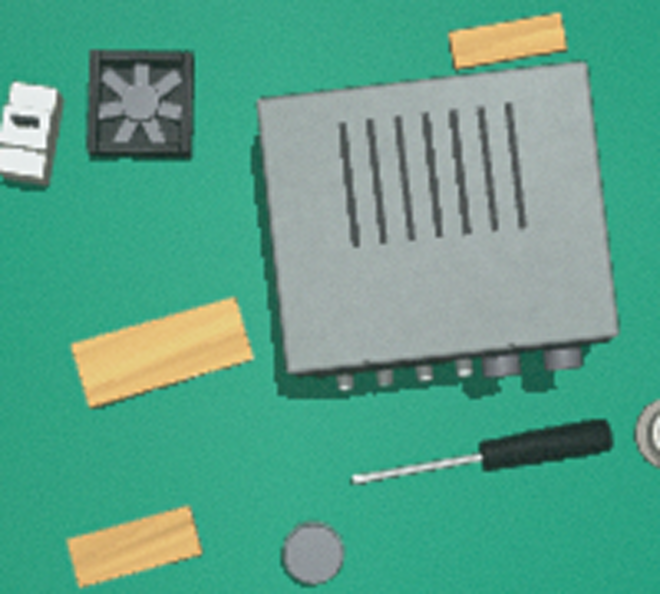

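View pics/c_scene.png

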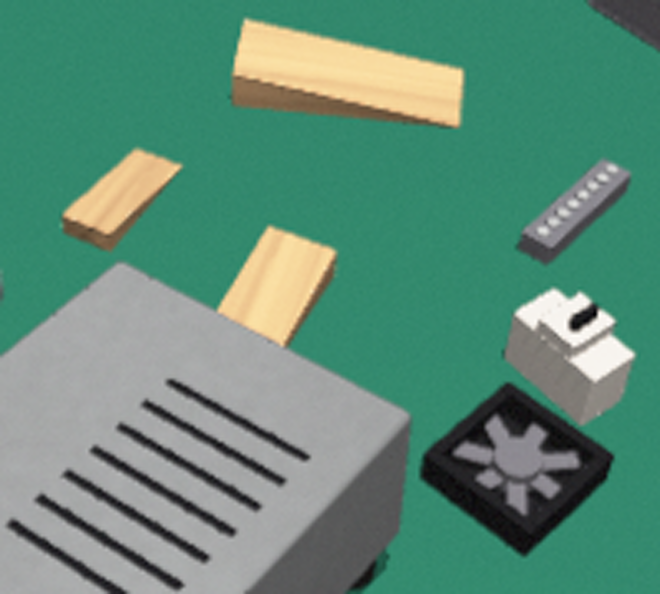

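```bash
cat > m.py <<'E'
from h import *
from scipy.optimize import least_squares
from scipy.spatial.transform import Rotation as Ro
o=np.array([220,170]);f=lambda *p:[np.array(q)/3.3+o for q in p]
# wedge: thick-left,thick-right(front), thin-left,thin-right
W=f((72,343),(92,408),(235,297),(253,358))
mod=np.array([[-.065,.025,.024],[-.065,-.025,.024],[.065,.025,.002],[.065,-.025,.002]])
def tf(p,M): c,s=np.cos(p[2]),np.sin(p[2]); return np.c_[p[0]+c*M[:,0]-s*M[:,1],p[1]+s*M[:,0]+c*M[:,1],M[:,2]]
r=least_squares(lambda p:(np.array([proj("top",x) for x in tf(p,mod)])-W).ravel(),[.5,.1,-1.5])
print("wedge",r.x,np.degrees(r.x[2]),r.fun.round(1));w=r.x
# supply: BL,BR,FR,FL
S=f((258,100),(588,62),(617,338),(288,373))
ax=np.array([.16,.2,0]);ax/=np.linalg.norm(ax)  # FR(-80,-100)->BL(80,100)
SM=np.array([[.1,.12,.13],[.1,-.12,.13],[-.1,-.12,.13],[-.1,.12,.13]])
def sup(p,M,rock):
    # sign so that FL goes down
    R=Ro.from_rotvec(-ax*rock).as_matrix(); return tf(p,M@R.T)
for rock in(.078,0,-.078):
  r=least_squares(lambda p:(np.array([proj("top",x) for x in sup(p,SM,rock)])-S).ravel(),[.6,0,0])
  print(rock,"supply",r.x,np.degrees(r.x[2]),r.cost, r.fun.round(1), sup(r.x,SM,rock)[3])
  if rock==.078:
    s=r.x
    pts=np.array([[-.08,.1,.0],[-.08,.1,.13]]); print("foot,press(level)",tf(s,pts))
    F=tf(s,pts)[0,:2]; d=F-w[:2]; print("dist",np.linalg.norm(d),"dir",np.degrees(np.arctan2(d[1],d[0])))
    print("thick end",tf(w,np.array([[-.065,0,.012]])))
    print("supply -y dir",np.degrees(s[2])-90)
E
python3 m.py
```

```text
wedge [ 0.51801746  0.0910856  -1.29301079] -74.08406130016988 [-0.1  0.4 -0.5 -0.2  0.2 -0.2  0.5 -0. ]
0.078 supply [ 0.6109414  -0.11914987  0.08269133] 4.737864145177372 1.3200295621478448 [-0.5 -0.6  0.2 -0.2  1.   0.3 -0.7  0.5] [ 0.49335195 -0.00242629  0.11767892]
foot,press(level) [[ 0.52295504 -0.02609934  0.        ]
 [ 0.52295504 -0.02609934  0.13      ]]
dist 0.11728891974053968 dir -87.58727175089079
thick end [[0.50019272 0.15359383 0.012     ]]
supply -y dir -85.26213585482263
0 supply [ 0.60294662 -0.11392153  0.08351647] 4.785141104166953 1.5421716800906506 [-0.4 -0.8 -0.3  0.4  1.3  0.  -0.6  0.3] [ 0.49328484 -0.00268173  0.13      ]
-0.078 supply [ 0.59499442 -0.10874464  0.08485535] 4.861853633213574 2.994390371454388 [-0.2 -0.8 -1.   1.3  1.5 -0.2 -0.3 -0.2] [ 0.49398834 -0.00354543  0.14153056]
```

Confirmed: (269,277) is the middle one, with its thick end on the left and its thin end towards the foot. The fitted size matches the given 130x50 mm to within 0.5 px. It is turned 11° from the supply's -y direction, so I'll squeeze it flat on the bench to align it, release it, and then push. Next I'll cross-check in the scene camera and compute the moves.

```bash
cat >> h.py <<'E'
from scipy.spatial.transform import Rotation as Ro
def tool():
    s=env.get_state();q=s["orientation"];R=Ro.from_quat([q[1],q[2],q[3],q[0]]).as_matrix();return s["tcp_pos"],R,s
def togo(p,zdir_deg=None):
    t,R,s=tool()
    print("tcp",t.round(4),"x",R[:,0].round(3),"y",R[:,1].round(3),"z",R[:,2].round(3),"F",s["wrist_force"].round(1),"gap",s["finger_gap"],"t",s["clock"])
    print("shift mm",(R.T@(np.array(p)-t)*1e3).round(1))
    if zdir_deg is not None:
        a=np.degrees(np.arctan2(R[1,2],R[0,2]));d=(zdir_deg-a+90)%180-90
        print("z heading",a.round(1),"spin about y (y down => sign flips)",(-d).round(1), "alt",(-d-np.sign(-d)*180).round(1),"joints",s["joint_pos"].round(2))
E
python3 - <<'E'
from m import *
img=cv2.imread("pics/scene0.png")
for x in sup(s,SM,.078): cv2.circle(img,tuple(int(v) for v in proj("scene",x)),3,(0,0,255),1)
for x in tf(w,mod): cv2.circle(img,tuple(int(v) for v in proj("scene",x)),3,(255,0,0),1)
cv2.imwrite("pics/chk.png",cv2.resize(img[150:400,150:450],(720,600)))
print("small wedge",ray("top",(261,335),.005),"breaker",ray("top",(229,210),.06),"jar",ray("top",(315,338),.05),"fan",ray("top",(262,201),.025))
togo([.5105,.1247,.2304],4.7)
E
```

```text
wedge [ 0.51801746  0.0910856  -1.29301079] -74.08406130016988 [-0.1  0.4 -0.5 -0.2  0.2 -0.2  0.5 -0. ]
0.078 supply [ 0.6109414  -0.11914987  0.08269133] 4.737864145177372 1.3200295621478448 [-0.5 -0.6  0.2 -0.2  1.   0.3 -0.7  0.5] [ 0.49335195 -0.00242629  0.11767892]
foot,press(level) [[ 0.52295504 -0.02609934  0.        ]
 [ 0.52295504 -0.02609934  0.13      ]]
dist 0.11728891974053968 dir -87.58727175089079
thick end [[0.50019272 0.15359383 0.012     ]]
supply -y dir -85.26213585482263
0 supply [ 0.60294662 -0.11392153  0.08351647] 4.785141104166953 1.5421716800906506 [-0.4 -0.8 -0.3  0.4  1.3  0.  -0.6  0.3] [ 0.49328484 -0.00268173  0.13      ]
-0.078 supply [ 0.59499442 -0.10874464  0.08485535] 4.861853633213574 2.994390371454388 [-0.2 -0.8 -1.   1.3  1.5 -0.2 -0.3 -0.2] [ 0.49398834 -0.00354543  0.14153056]
small wedge [0.37140489 0.11550052 0.005     ] breaker [0.68275324 0.186429   0.06      ] jar [ 0.36271596 -0.01995581  0.05      ] fan [0.7101065  0.10685214 0.025     ]
tcp [ 0.2524 -0.5161  0.2305] x [-0.898 -0.439 -0.   ] y [-0.     0.002 -1.   ] z [ 0.439 -0.898 -0.002] F [ 0.2 -0.6 -0.6] gap 0.08535953737544588 t 0.1
shift mm [-513.3    1.  -462.3]
z heading -63.9 spin about y (y down => sign flips) -68.6 alt 111.4 joints [-1.26  0.31  0.05  1.3   0.    1.43]
```

View pics/chk.png

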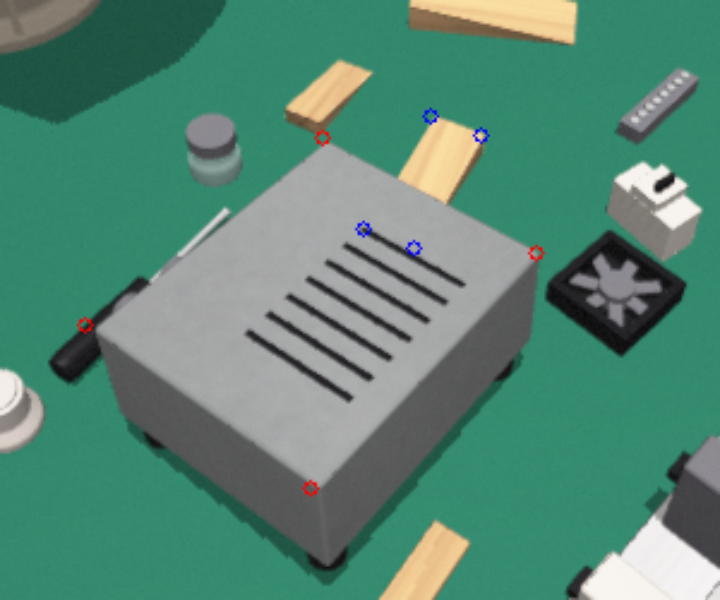

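```bash
cat > m2.py <<'E'
from m import *
print('----')
g=lambda *p:[np.array(q)/2.4+150 for q in p]
SS=g((537,255),(322,489),(99,330),(328,140))
def res(p):
    X=sup(p[:3],SM,p[3]); return np.r_[(np.array([proj("top",x) for x in X])-S).ravel(),(np.array([proj("scene",x) for x in X])-SS).ravel()]
for fix in(.078,None):
    r=least_squares(lambda q:res(np.r_[q[:3],fix] if fix else q),[.6,-.1,.08]+([] if fix else [.05]))
    print(r.x,r.cost,r.fun.round(1)); print(tf(r.x,np.array([[-.08,.1,0]])))
WS=g((437,117),(484,135))
r=least_squares(lambda p:np.r_[(np.array([proj("top",x) for x in tf(p,mod)])-W).ravel(),(np.array([proj("scene",x) for x in tf(p,mod)[[1,0]]])-WS).ravel()],w)
print("wedge",r.x,r.fun.round(1))
E
python3 m2.py | sed -n '/----/,$p'
```

```text
----
[ 0.61433251 -0.1170352   0.08958025] 17.882168395768158 [-1.7 -1.6 -1.1 -1.9  0.4 -1.5 -1.3 -0.6  1.8 -1.3 -1.5  0.  -3.6 -0.7
 -0.9 -0.4]
[[ 0.52570724 -0.02459301  0.        ]]
[ 0.6147986  -0.11734307  0.08962221  0.08226006] 17.815936407163264 [-1.7 -1.6 -1.1 -1.9  0.3 -1.5 -1.3 -0.6  1.8 -1.3 -1.5 -0.2 -3.6 -0.7
 -0.9 -0.1]
[[ 0.52616944 -0.02490459  0.        ]]
wedge [ 0.51908067  0.09215882 -1.31164329] [-0.5 -0.5 -1.3 -1.1  0.1 -0.2 -0.   0.1 -1.5 -0.  -0.6  0.2]
```

```bash
python3 -m inch '[[[-36,0,-32,-8],[-72,0,-65,-16],[-108,0,-98,-24],[-144,0,-130,-32],[-180,0,-163,-40],[-216,0,-196,-48],[-252,0,-228,-56],[-288,0,-261,-64],[-324,0,-293,-72],[-360,0,-326,-79]]]' 85
python3 -c "
from h import *
togo([.509,.126,.23],15.5)"
```

```text
clock: 1.1
tcp_pos: [0.433, -0.0637, 0.2312]
orientation: [-0.562, 0.562, -0.429, 0.429]
wrist_force: [0.7, -0.7, -0.1]
finger_gap: 0.0846
tcp [ 0.433  -0.0637  0.2312] x [ 0.265 -0.964  0.   ] y [ 0. -0. -1.] z [0.964 0.265 0.   ] F [ 0.7 -0.7 -0.1] gap 0.08457001332497374 t 1.1
shift mm [-162.8    1.1  123.5]
z heading 15.4 spin about y (y down => sign flips) -0.1 alt 179.9 joints [-0.33  0.05 -0.28  1.24 -0.    0.97]
```

```bash
python3 -m inch '[[[-38,0,29,0],[-76,0,58,0],[-114,0,86,0],[-140,0,106,0],[-158,0,119,0],[-160,30,121,0],[-160,70,121,0],[-160,110,121,0],[-160,130,121,0],[-160,130,121,0]]]'
python3 - <<'E'
from h import *
togo([.509,.126,.005],15.5)
cv2.imwrite("pics/w1.png",env.read_camera("wrist"))
cv2.imwrite("pics/t1.png",cv2.resize(env.read_camera("top")[200:330,200:380],(720,520)))
E
```

```text
clock: 2.1
tcp_pos: [0.5048, 0.1202, 0.0977]
orientation: [-0.559, 0.563, -0.432, 0.428]
wrist_force: [-0.8, -0.9, 0.4]
finger_gap: 0.085
tcp [0.5048 0.1202 0.0977] x [ 0.26  -0.966 -0.001] y [-0.008 -0.001 -1.   ] z [ 0.966  0.26  -0.008] F [-0.8 -0.9  0.4] gap 0.084999890968045 t 2.1
shift mm [-4.4 92.6  6.2]
z heading 15.1 spin about y (y down => sign flips) -0.4 alt 179.6 joints [ 0.08  0.29 -0.32  0.96 -0.    1.39]
```

View pics/w1.png

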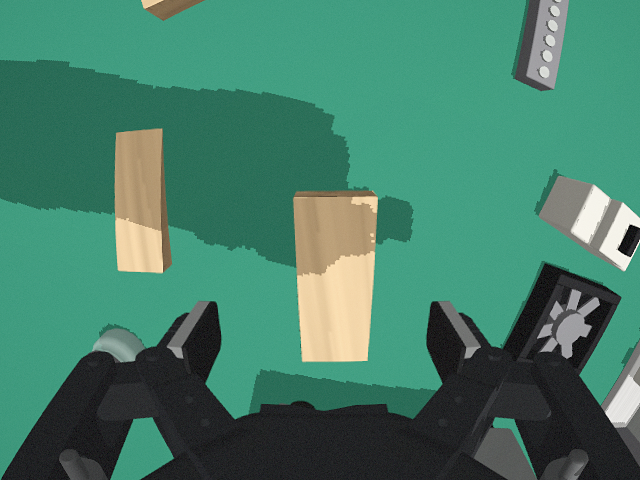

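Wrist view: the wedge lies upright in the image between the fingers, with its thick end at (335,195) and its thin end at (335,360). It is about 8 mm off toward +z, which matches the computed shift. Lowering and gripping.

```bash
python3 -m inch '[[[-4,0,7,0],[-4,25,7,0],[-4,50,7,0],[-4,75,7,0],[-4,88,7,0],[-4,93,7,0],[-4,93,7,0]]]' 85 25
python3 -m inch '[[[0,0,0,0],[0,0,0,0],[0,0,0,0],[0,0,0,0],[0,0,0,0],[0,0,0,0]]]' 40 25
python3 - <<'E'
from h import *
togo([.511,.126,.005],4.9)
cv2.imwrite("pics/w2.png",env.read_camera("wrist"))
E
```

```text
clock: 2.9
tcp_pos: [0.5148, 0.1263, 0.0089]
orientation: [0.562, -0.561, 0.43, -0.43]
wrist_force: [0.4, 0.1, 1.1]
finger_gap: 0.0852
clock: 3.5
tcp_pos: [0.5146, 0.1261, 0.0095]
orientation: [0.562, -0.561, 0.43, -0.431]
wrist_force: [-1.2, -0.7, 6.0]
finger_gap: 0.0492
tcp [0.5146 0.1261 0.0095] x [ 0.26  -0.966  0.   ] y [ 0.002  0.    -1.   ] z [0.966 0.26  0.002] F [-1.2 -0.7  6. ] gap 0.04917563110094514 t 3.5
shift mm [-0.8  4.5 -3.5]
z heading 15.1 spin about y (y down => sign flips) 10.2 alt -169.8 joints [ 0.09  0.4  -0.42  0.75  0.    1.4 ]
```

View pics/w2.png

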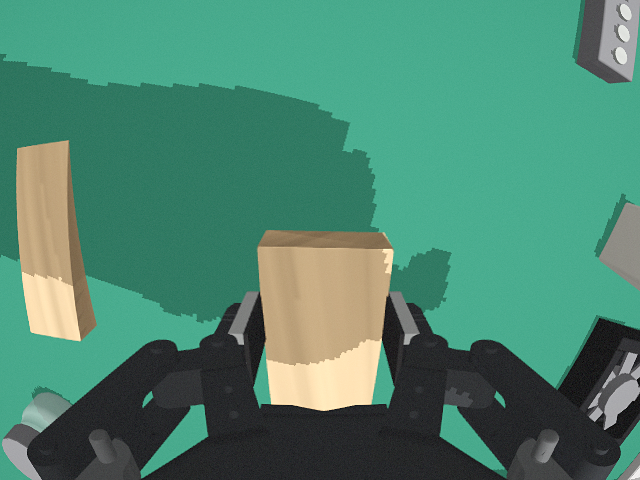

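The wedge is gripped square, flat on the bench, with a 49 mm gap. Now I'll turn it in line with the supply's -y direction.

```bash
python3 -m inch '[[[0,-1,-1,2],[0,-1,-2,4],[0,-1,-3,6],[0,-1,-3.5,8],[0,-1,-3.5,10],[0,-1,-3.5,10],[0,-1,-3.5,10]]]'
python3 -m inch '[[[0,0,0,0],[0,0,0,0],[0,0,0,0],[0,0,0,0],[0,0,0,0]]]' 85
python3 -m inch '[[[0,-15,0,0],[0,-40,0,0],[0,-70,0,0],[-30,-90,0,0],[-70,-90,0,0],[-110,-90,0,0],[-110,-90,0,0]]]'
python3 - <<'E'
from h import *
togo([.511,.126,.005],4.9)
im=env.read_camera("top"); cv2.imwrite("pics/t2.png",cv2.resize(im[170:350,220:420],(660,594),interpolation=2))
E
```

```text
clock: 4.25
tcp_pos: [0.5106, 0.1251, 0.0096]
orientation: [0.522, -0.522, 0.477, -0.477]
wrist_force: [-0.4, -0.9, 0.8]
finger_gap: 0.0492
clock: 4.75
tcp_pos: [0.5104, 0.1251, 0.0092]
orientation: [-0.522, 0.522, -0.477, 0.477]
wrist_force: [0.3, -0.1, 0.6]
finger_gap: 0.0848
clock: 5.45
tcp_pos: [0.5003, 0.2386, 0.0996]
orientation: [0.523, -0.522, 0.476, -0.476]
wrist_force: [0.3, -0.2, 0.4]
finger_gap: 0.0852
tcp [0.5003 0.2386 0.0996] x [ 0.093 -0.996 -0.002] y [ 0.001  0.002 -1.   ] z [0.996 0.093 0.001] F [ 0.3 -0.2  0.4] gap 0.08515671983061235 t 5.45
shift mm [113.2  94.4   0. ]
z heading 5.3 spin about y (y down => sign flips) 0.4 alt -179.6 joints [ 0.3   0.35 -0.24  0.98  0.    1.78]
```

View pics/t2.png

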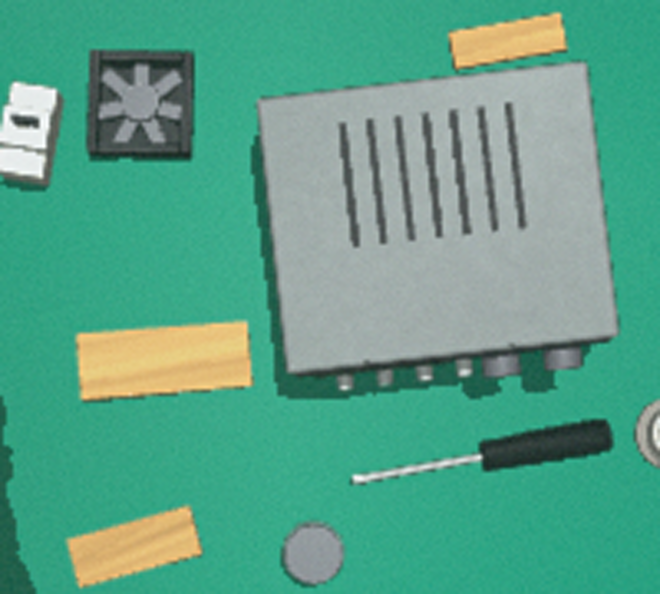

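```bash
python3 - <<'E' | sed -n '/====/,$p'
from m import *
print("====")
W=f((77,334),(82,400),(247,322),(252,386))
r=least_squares(lambda p:(np.array([proj("top",x) for x in tf(p,mod)])-W).ravel(),w)
print(r.x,np.degrees(r.x[2]),r.fun.round(1)); F=np.array([.5245,-.0255]); c,s_=np.cos(r.x[2]),np.sin(r.x[2]); d=F-r.x[:2]
print("foot along/lateral in wedge frame",d@[c,s_],d@[-s_,c],"thick",tf(r.x,np.array([[-.065,0,.012]])))
th=tf(r.x,np.array([[-.08,0,.006]]))[0]; togo(th,5)
E
```

```text
====
[ 0.51095522  0.09007761 -1.50843979] -86.42723346069585 [-0.1  0.1 -0.2 -0.1  0.1 -0.1  0.2  0. ]
foot along/lateral in wedge frame 0.11619703438477409 0.006316103352844258 thick [[0.50690467 0.15495128 0.012     ]]
tcp [0.5003 0.2367 0.0993] x [ 0.092 -0.996 -0.   ] y [ 0.  0. -1.] z [0.996 0.092 0.   ] F [ 0.1 -0.6  0.1] gap 0.08517847543206009 t 5.5
shift mm [67.  93.3 -0.5]
z heading 5.3 spin about y (y down => sign flips) 0.3 alt -179.7 joints [ 0.3   0.35 -0.24  0.98 -0.    1.78]
```

Aligned to within about 1.5° and 6 mm. Now I'll lower behind the thick end with the fingers spread to 22 mm as a broad pusher.

```bash
python3 -m inch '[[[20,10,0,0],[50,30,0,0],[65,55,0,0],[65,80,0,0],[65,92,0,0],[65,93,0,0],[65,93,0,0]]]' 22 25
python3 -m inch '[[[5,0,0,0],[10,0,0,0],[20,0,0,0],[30,0,0,0],[40,0,0,0],[50,0,0,0],[55,0,0,0],[60,0,0,0],[60,0,0,0]]]'
python3 - <<'E'
from h import *
togo([.5161,.0685,.006],5)
cv2.imwrite("pics/w3.png",env.read_camera("wrist"))
cv2.imwrite("pics/t3.png",cv2.resize(env.read_camera("top")[170:350,220:420],(660,594),interpolation=2))
E
```

```text
clock: 6.2
tcp_pos: [0.5064, 0.1697, 0.0064]
orientation: [-0.521, 0.522, -0.478, 0.477]
wrist_force: [0.0, -0.5, 0.0]
finger_gap: 0.0221
clock: 7.1
tcp_pos: [0.512, 0.11, 0.0066]
orientation: [0.522, -0.521, 0.478, -0.477]
wrist_force: [-0.5, 4.7, 2.1]
finger_gap: 0.0222
tcp [0.512  0.11   0.0066] x [ 0.088 -0.996 -0.002] y [ 0.001  0.002 -1.   ] z [0.996 0.088 0.001] F [-0.5  4.7  2.1] gap 0.02217108629133043 t 7.1
shift mm [41.7  0.5  0.4]
z heading 5.0 spin about y (y down => sign flips) 0.0 alt -180.0 joints [ 0.06  0.4  -0.43  0.74  0.    1.54]
```

View pics/w3.png

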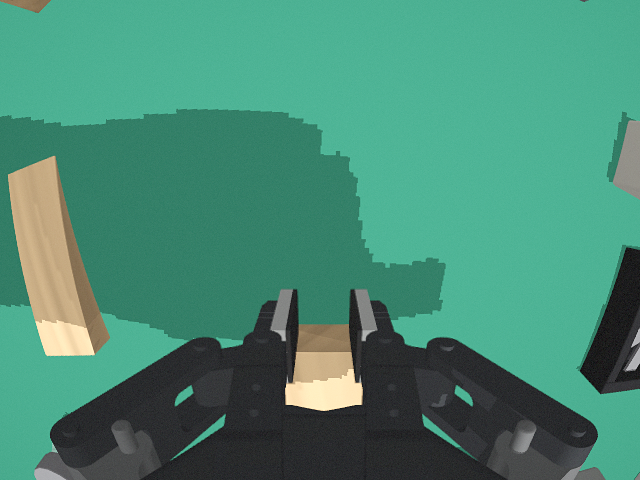

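View pics/t3.png

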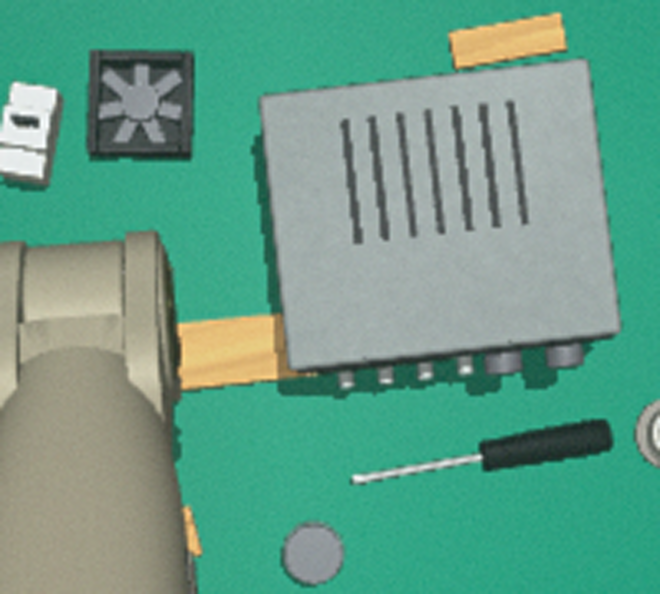

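The wedge is going in straight, with its thin end under the case edge at about crop (300,375). The force is 4.7 N and the foot is starting to lift. I'll continue in smaller steps.

```bash
python3 -m inch '[[[4,0,0,0],[8,0,0,0],[12,0,0,0],[16,0,0,0],[20,0,0,0],[20,0,0,0]]]'
python3 -m inch '[[[3,0,0,0],[6,0,0,0],[9,0,0,0],[10,0,0,0],[10,0,0,0]]]'
```

```text
clock: 7.8
tcp_pos: [0.5137, 0.0905, 0.0065]
orientation: [0.522, -0.521, 0.478, -0.477]
wrist_force: [-0.9, 4.1, 3.3]
finger_gap: 0.0222
clock: 8.3
tcp_pos: [0.5145, 0.081, 0.0066]
orientation: [0.522, -0.521, 0.478, -0.477]
wrist_force: [-0.9, 6.8, 5.6]
finger_gap: 0.0217
```

```bash
python3 -m inch '[[[2,0,0,0],[4,0,0,0],[6,0,0,0],[6,0,0,0]]]'
python3 -m inch '[[[1,0,0,0],[2,0,0,0],[3,0,0,0],[3,0,0,0]]]'
```

```text
clock: 8.7
tcp_pos: [0.515, 0.0749, 0.0065]
orientation: [0.522, -0.521, 0.478, -0.477]
wrist_force: [-0.6, 6.4, 4.5]
finger_gap: 0.0221
clock: 9.1
tcp_pos: [0.5152, 0.0721, 0.0065]
orientation: [0.522, -0.521, 0.478, -0.477]
wrist_force: [-0.5, 7.3, 4.4]
finger_gap: 0.0222
```

```bash
python3 -m inch '[[[1,0,0,0],[2,0,0,0],[2,0,0,0]]]'
python3 -m inch '[[[1,0,0,0],[2,0,0,0],[2,0,0,0]]]'
```

```text
clock: 9.4
tcp_pos: [0.5154, 0.0702, 0.0065]
orientation: [0.522, -0.521, 0.478, -0.477]
wrist_force: [-0.2, 6.8, 3.5]
finger_gap: 0.0223
clock: 9.7
tcp_pos: [0.5155, 0.0684, 0.0065]
orientation: [0.523, -0.521, 0.478, -0.477]
wrist_force: [-0.1, 7.1, 3.9]
finger_gap: 0.0222
```

```bash
python3 -m inch '[[[1,0,0,0],[1,0,0,0]]]'
python3 -m inch '[[[1,0,0,0],[1,0,0,0]]]'
python3 -m inch '[[[1,0,0,0],[1,0,0,0]]]'
```

```text
clock: 9.9
tcp_pos: [0.5155, 0.0681, 0.0066]
orientation: [0.523, -0.521, 0.478, -0.476]
wrist_force: [-0.0, 10.3, 4.1]
finger_gap: 0.0221
clock: 10.1
tcp_pos: [0.5155, 0.0679, 0.0066]
orientation: [0.524, -0.521, 0.478, -0.476]
wrist_force: [-1.2, 12.6, 5.5]
finger_gap: 0.0222
clock: 10.3
tcp_pos: [0.5155, 0.0676, 0.0066]
orientation: [0.524, -0.52, 0.479, -0.475]
wrist_force: [-1.5, 15.2, 5.7]
finger_gap: 0.0219
```

```bash
python3 -m inch '[[[0.6,0,0,0],[0.6,0,0,0],[0.6,0,0,0]]]'
python3 - <<'E'
from h import *
togo([.5161,.0685,.006],5)
cv2.imwrite("pics/t4.png",cv2.resize(env.read_camera("top")[170:350,220:420],(660,594),interpolation=2))
E
```

```text
clock: 10.6
tcp_pos: [0.5155, 0.0675, 0.0066]
orientation: [0.524, -0.52, 0.479, -0.475]
wrist_force: [-1.6, 16.7, 5.9]
finger_gap: 0.0221
tcp [0.5155 0.0675 0.0066] x [ 0.091 -0.996 -0.008] y [-0.     0.008 -1.   ] z [0.996 0.091 0.001] F [-1.6 16.7  5.9] gap 0.022131338434432758 t 10.6
shift mm [-0.9  0.6  0.7]
z heading 5.2 spin about y (y down => sign flips) 0.2 alt -179.8 joints [-0.03  0.39 -0.44  0.74  0.01  1.45]
```

View pics/t4.png

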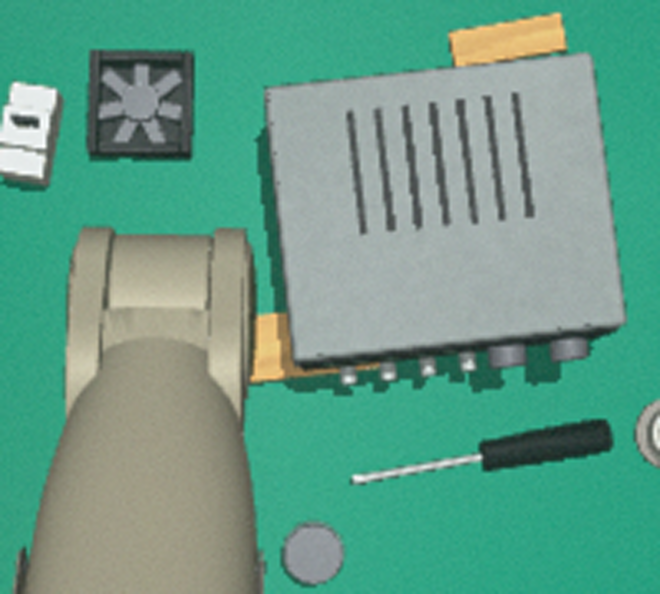

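The force climbs steeply at 83 mm, 16.7 N, and the case has come upright. I'll draw back straight, then rise and measure the tilt.

```bash
python3 -m inch '[[[-3,0,0,0],[-6,0,0,0],[-12,0,0,0],[-25,0,0,0],[-45,-5,0,0],[-60,-30,0,0],[-60,-75,0,0],[-60,-120,0,0],[-60,-170,0,0],[-60,-175,0,0]]]'
python3 - <<'E'
from h import *
togo([.5245,-.0255,.20],5)
a=env.read_camera("top");cv2.imwrite("pics/t5f.png",a)
cv2.imwrite("pics/t5.png",cv2.resize(a[170:350,220:420],(660,594),interpolation=2))
b=env.read_camera("scene");cv2.imwrite("pics/s5.png",cv2.resize(b[150:400,150:450],(720,600)))
E
```

```text
clock: 11.65
tcp_pos: [0.514, 0.1244, 0.1878]
orientation: [0.524, -0.519, 0.475, -0.48]
wrist_force: [0.6, 0.3, 0.5]
finger_gap: 0.022
tcp [0.514  0.1244 0.1878] x [ 0.089 -0.996  0.   ] y [ 0.011  0.    -1.   ] z [0.996 0.089 0.011] F [0.6 0.3 0.5] gap 0.021995286316385584 t 11.65
shift mm [150.2 -12.1  -2.7]
z heading 5.1 spin about y (y down => sign flips) 0.1 alt -179.9 joints [ 0.09  0.23 -0.17  1.16 -0.    1.57]
```

View pics/t5.png

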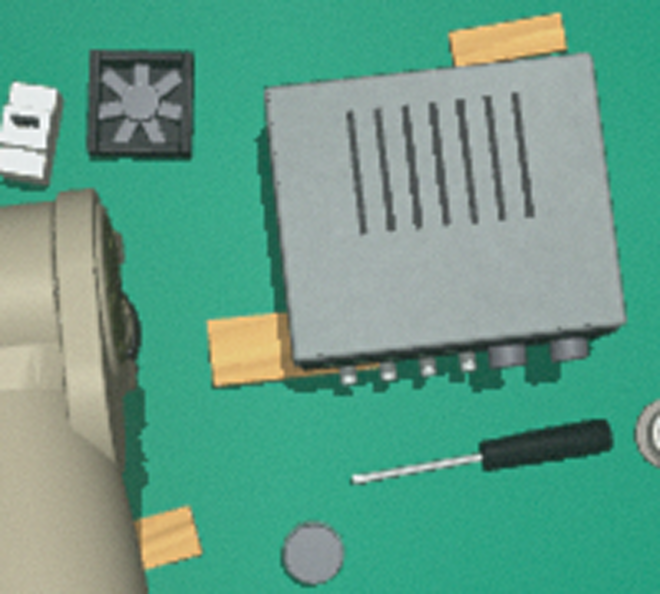

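View pics/s5.png

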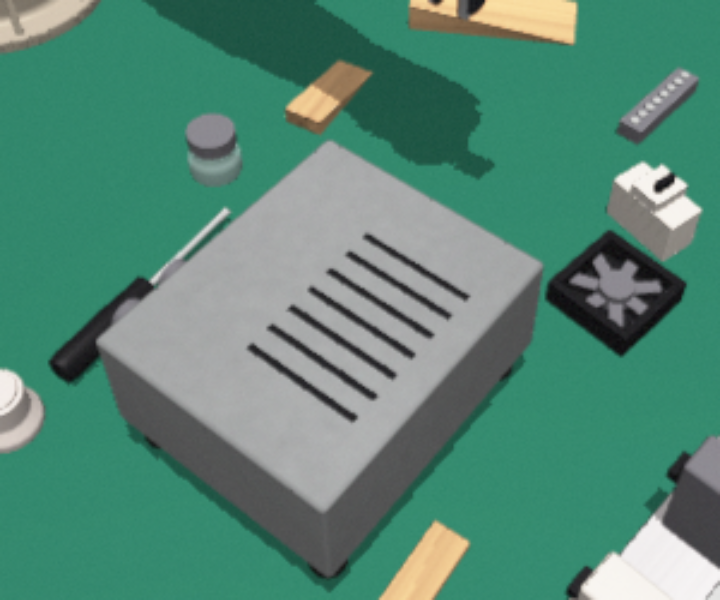

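```bash
python3 - <<'E' | sed -n '/====/,$p'
from m2 import *
print("====")
S2=f((266,88),(591,55),(623,324),(295,364)); SS2=g((543,266),(325,510),(100,344),(330,141))
p=lambda X,n:np.array([proj(n,x) for x in X])
def rs(q): X=sup(q[:3],SM,q[3]);return np.r_[(p(X,"top")-S2).ravel(),(p(X,"scene")-SS2).ravel()]
r=least_squares(rs,[.61,-.117,.08,0.]);print("free",r.x,r.cost)
r=least_squares(lambda q:rs(np.r_[q,0]),[.61,-.117,.08]);print("level",r.x,r.cost,r.fun.round(1))
sp=r.x;pp=tf(sp,np.array([[-.08,.1,.13]]))[0]
# joint fit of both epochs, same pose, rocks free
def rj(q): 
    X=sup(q[:3],SM,q[3]);return np.r_[rs(np.r_[q[:3],q[4]]),(p(X,"top")-S).ravel(),(p(X,"scene")-SS).ravel()]
r=least_squares(rj,[.61,-.117,.08,.078,0]);print("joint",r.x); print(pp,tf(r.x,np.array([[-.08,.1,.13]])))
W2=f((207,321),(213,387))
m=tf(w,mod);r=least_squares(lambda q:(p(tf(q,mod)[:2],"top")-W2).ravel(),[.52,.0,-1.5]);print("wedge",r.x,r.fun.round(1),"dist",np.hypot(*(r.x[:2]-pp[:2])))
togo([pp[0],pp[1],.17])
E
```

```text
====
free [ 0.61739484 -0.11888832  0.09077635  0.02951968] 20.038845170173047
level [ 0.61414037 -0.11673472  0.09067818] 22.644232025939075 [-2.  -1.4 -0.6 -2.5  0.7 -0.9 -1.3 -1.4  1.2 -1.6 -0.8  1.6 -3.6 -1.7
 -1.1 -2. ]
joint [ 0.61598852 -0.11804087  0.09023831  0.09072058  0.01910721]
[ 0.52541365 -0.02438989  0.13      ] [[ 0.52730243 -0.02565701  0.13      ]]
wedge [ 0.51924961 -0.00963866 -1.49784949] [ 0.   0.1 -0.  -0.1] dist 0.015987309204134534
tcp [0.5118 0.1241 0.183 ] x [ 0.088 -0.996  0.   ] y [ 0.004  0.    -1.   ] z [0.996 0.088 0.004] F [ 0.  -0.1 -1. ] gap 0.021991360436437846 t 11.75
shift mm [149.1  13.1   0.4]
```

The rock changed by 0.072 to 0.078 rad, so the supply is level within measurement error. The wedge's middle is 16 mm from the foot, where about 18 mm is expected. Now the press, with shut fingers.

```bash
python3 -m inch '[[[0,0,0,0],[30,0,0,0],[70,0,0,0],[110,0,0,0],[140,0,0,0],[149,0,0,0],[149,20,0,0],[149,35,0,0],[149,40,0,0],[149,40,0,0]]]' 0
python3 -c "
from h import *
togo([.526,-.025,.130])"
```

```text
clock: 12.75
tcp_pos: [0.5222, -0.0241, 0.1394]
orientation: [-0.521, 0.522, -0.479, 0.476]
wrist_force: [0.3, -0.4, 1.0]
finger_gap: -0.0
tcp [ 0.5222 -0.0241  0.1394] x [ 0.089 -0.996 -0.001] y [-0.004  0.001 -1.   ] z [ 0.996  0.089 -0.004] F [ 0.3 -0.4  1. ] gap -3.709530543841083e-05 t 12.75
shift mm [1.3 9.4 3.7]
```

```bash
python3 -m inch '[[[0,4,3,0],[0,7,3,0],[0,9,3,0],[0,9,3,0]]]'
python3 -m inch '[[[0,1,0,0],[0,2,0,0],[0,2,0,0]]]'
```

```text
clock: 13.15
tcp_pos: [0.5266, -0.0245, 0.1322]
orientation: [-0.522, 0.522, -0.477, 0.477]
wrist_force: [-0.6, -0.2, 0.0]
finger_gap: -0.0005
clock: 13.45
tcp_pos: [0.5266, -0.0246, 0.1303]
orientation: [-0.522, 0.522, -0.477, 0.477]
wrist_force: [-0.4, -0.3, -0.1]
finger_gap: -0.0001
```

```bash
python3 -m inch '[[[0,1,0,0],[0,1,0,0]]]'
python3 -m inch '[[[0,1,0,0],[0,1,0,0]]]'
```

```text
clock: 13.65
tcp_pos: [0.5268, -0.0247, 0.1301]
orientation: [0.522, -0.521, 0.477, -0.478]
wrist_force: [-1.8, 0.3, 5.0]
finger_gap: 0.0001
clock: 13.85
tcp_pos: [0.5268, -0.0247, 0.13]
orientation: [0.522, -0.521, 0.477, -0.478]
wrist_force: [-3.6, 0.4, 11.7]
finger_gap: 0.0003
```

Contact came at z = 0.130 m, exactly the level height, and the case does not give under 11.7 N. I'll hold briefly, then lift clear.

```bash
python3 -m inch '[[[0,0,0,0],[0,0,0,0],[0,0,0,0]]]'
python3 -m inch '[[[0,-3,0,0],[0,-8,0,0],[0,-20,0,0],[0,-50,0,0],[0,-80,0,0],[-40,-100,0,0],[-85,-100,0,0],[-130,-100,0,0],[-150,-100,0,0],[-150,-100,0,0]]]'
python3 - <<'E'
from h import *
print(tool()[2]["wrist_force"],tool()[0])
a=env.read_camera("top")
cv2.imwrite("pics/t6.png",cv2.resize(a[170:350,220:420],(660,594),interpolation=2))
b=cv2.imread("pics/t5f.png");d=cv2.absdiff(a,b).max(2)[170:350,310:420];print("changed px over supply",(d>40).sum())
E
```

```text
clock: 14.15
tcp_pos: [0.5268, -0.0247, 0.13]
orientation: [0.522, -0.521, 0.477, -0.478]
wrist_force: [-4.6, 0.9, 11.1]
finger_gap: -0.0
clock: 15.15
tcp_pos: [0.5131, 0.1273, 0.2291]
orientation: [0.523, -0.522, 0.476, -0.476]
wrist_force: [0.1, 0.2, -0.4]
finger_gap: -0.0
[ 0.08932527  0.2067274  -0.39933331] [0.51312129 0.12733531 0.2291101 ]
changed px over supply 0
```

View pics/t6.png

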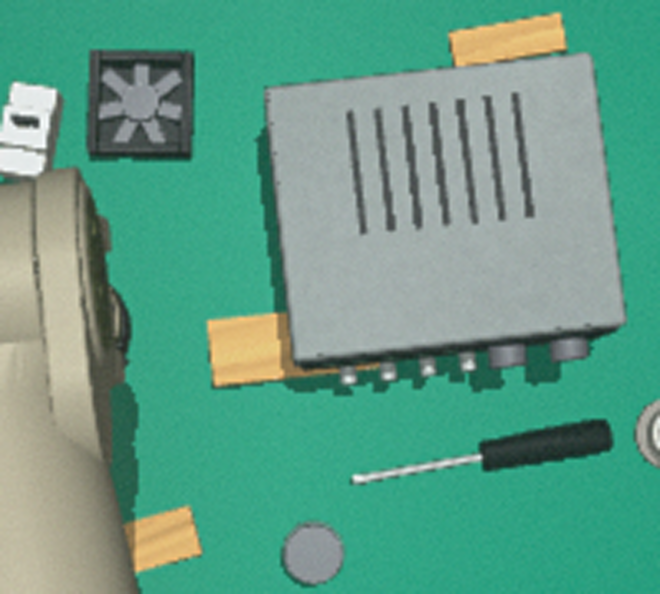

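The wedge is still at (207..290, 320..387) in the crop, and the case and other things are unchanged from before the press. Handing in.

```bash
python3 -c "
from workcell import env
print(env.hand_in(), env.get_state()['clock'])"
```

```text
the job is handed in; nothing more can be done
the job is handed in; nothing more can be done
```

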